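# Fetch the compound bar from behind the pots

## Robot

A 7-joint arm with a two-finger parallel gripper is mounted at the origin on a cart in front of the work surface, level with it; the furniture and walls round the work are solid. World frame = base frame: x ahead of the robot, y to its left, z up, the work surface at z = 0. Lengths are in m, angles in rad, forces in N, time in s.
With the tool pointing down it reaches from about 0.4 to 0.85 m from the base axis. Payload 10.4 kg.
Tool frame: the origin (TCP) lies at the very end of the fingers, on their centre line; the grasp point (between the pads) lies 19 mm behind it (r.pinch_z is the distance from the TCP to the grasp point, in m); z points along the fingers, y is the line along which they close (so a half turn about z gives the same grasp; the last joint's range is limited). The gripper opens to 87 mm and grips with 3 to 60 N. Pads are 19 mm wide; open, the fingers measure 117 mm over their backs; the gripper's body (75 mm by 190 mm) begins 51 mm behind the grasp point.
Start: joints at [-1.235, 0.332, -0.065, 1.46, 0.022, 1.35, -0.088], TCP at [0.219, 0.585, 0.223] pointing down, gripper open.
Joint ranges: [-2.6, 2.6], [-0.5, 2.12], [-1.47, 1.34], [0.16, 2.42], [-1.27, 4.41], [0.06, 2.06], [-2.6, 2.6]. Speed limits (rad/s): [2.22, 2.22, 2.79, 2.79, 3.14, 3.14, 3.14].

## Interface

Orientations are given as a unit quaternion [x, y, z, w].
In Python, from bench import r, camera gives the robot as it stands. The module is installed in compiled form; this text tells all that it offers.
- The arm moves only by the shell command python3 -m pendant 'ROWS' [FORCE]. ROWS is JSON, a list of rows, each an object with "dp": the shift along the tool's x, y, z as a fraction of full scale, a list of three; "rotation": the turn, a rotation vector about the tool's x, y, z as a fraction of full scale, a list of three; "jaw": the opening, from 0 (shut) to 1 (fully open). A call has 1 to 8 rows; each row is the pose to reach, as a shift and turn from the pose commanded when the call began, along the tool's axes at that moment, turning the shorter way round; what a row does not reach only later rows make up. Full scale, the value 1, is 0.15 m for a shift and 2 pi rad for a turn. A row lasts 1/8 s, in which the tool goes at most 62.5 mm and 10.7 degrees, less where a joint would pass 70% of its speed; a pose out of reach is approached as far as the arm can. A call with a number of a shift or a turn outside -1 to 1 is refused whole. A call with a gripper value outside its range is refused whole. The fingers move at their own pace and stop on an object; FORCE is the grip in N (left out, the last holds). Time passes only in rows, so rows that repeat a pose let the fingers close. It gives the time, the measured TCP pose, the force, the opening and the grip force at its end, in the units of the state.
- r.read_state(): the state, without advancing time (a new reading comes with each control period).
- camera(name): name is "scene" or "top" or "wrist"; returns a dict with "image" (420x560x3 uint8, red, green, blue), "z_map" (420x560 float32, m along the optical axis (not along the pixel's ray), 0 where there is no reading), "mtx" (3x3 intrinsics, pixels), "distortion" ([k1, k2, p1, p2, k3] as OpenCV has them; the pictures are not rectified), "T" (4x4, takes a point from camera to world coordinates). Camera axes: x right, y down, z forward; pixel columns grow to the right and rows downward; lengths in m; the calibration is good to about 2 mm. A picture is of the moment at which its call begins.
- r.close_job(): hands the job in; it is judged then, once.
The state is a dict: "time": time; "joint_positions": joint angles; "joint_vel": joint speeds; "joint_torque": joint torques, N m; "ee_pos": TCP position; "eef_rot": TCP orientation; "ft_force": force on the tool from outside, world axes, zero at the start; "torque": the same for the moment, N m; "width": finger opening in m; "grip_force": force on a finger pad.
Only numpy, scipy, OpenCV 4.12 (cv2) and the standard library are available. Lean on these libraries where they do the work, as an engineer would, in place of code of your own. Each camera call takes 0.05 s, during which the arm holds its last target. There are 200 camera calls.

## Task

The white compound bar is needed for polishing, but a pot and a jar stand close in front of it in the wooden rack. First stand both of them on the pink tray, then lay the white bar flat in the wooden cradle, its length along the cradle's, and only then put the pot and the jar back in the rack, each within about a centimetre of the very spot where it stood before. Keep the pot and the jar upright all the time.

Things in the scene. Friction and masses are not known exactly. Their poses are not given: they have to be found in the camera images.
- pot: Squat white pot with a wide blue screw lid (closed), 52 mm high; body 52 mm and lid 56 mm in diameter, the lid being the upper 14 mm. Loose, about 70 g. Origin: centre of its underside; z up. Stands in the rack in front of the bar, beside the jar, left or right.
- jar: White jar with a black cap (closed), taller and slimmer than the pot: 75 mm high, 52 mm in diameter (the cap and the neck are a little narrower). Loose, about 200 g. Origin: centre of its underside; z up. Stands in the rack beside the pot, about 10 mm of gap between the two.
- bar: White polishing compound bar, 32 mm wide (x), 72 mm long (y), 26 mm high (z), bevelled at one end. Loose, about 140 g. Origin: centre of its underside. Lies in the rack behind pot and jar, with only about 5 mm of gap to them; once they are gone there are about 30 mm free behind it and plenty in front. The green bar elsewhere is not meant.
- rack: Wooden rack, fixed, 150 mm deep (x) by 170 mm wide (y), open above. Origin: centre of its underside; -x is its front. Its inner floor is 6 mm above the worktop; front lip 10 mm high, cheeks 22 mm, back board 34 mm (inner face at x = +67 mm). Pot and jar stand near x = -30, y = +-32 mm in its frame, which one where varies; the bar lies near x = +19, y = 0, its length along y.
- pink_tray: Pink open tray, fixed, 191 mm (x) by 201 mm (y), rim 30 mm high, flat floor 166 by 176 mm, 3 mm thick. The side area for pot and jar; has room for both side by side. Origin: centre of its underside, z up.
- cradle: Shallow wooden cradle for one bar, fixed, 75 mm (x) by 115 mm (y), rim 14 mm above the worktop; its recess is 59 mm (x) by 99 mm (y) with a floor 8 mm above the worktop. Origin: centre of its underside; its length is y. Behind the places of cradle and tray hangs the polisher's tall guard: keep the gripper nearer to the robot than x = 0.50 m where y is above -0.05 m.
Mind the look-alikes: they are no part of the job. What is shaped like the bar but yellow is not meant.

How it is judged:
On the way, in this order (a step that is already met when the one before it is completed fails the run):
1. pot and jar both stand released on the pink tray (x of pot in the frame of pink_tray between -0.075 and 0.075 m and y of pot in the frame of pink_tray between -0.08 and 0.08 m and z of each of pot, jar in the frame of pink_tray below 0.015 m and angle between each of pot, jar's own z axis and vertical below 0.15 rad and linear speed of each of pot, jar below 0.03 m/s and contact force between the fingers and pot below 0.1 N and x of jar in the frame of pink_tray between -0.075 and 0.075 m and y of jar in the frame of pink_tray between -0.08 and 0.08 m and contact force between the fingers and jar below 0.1 N), for 0.2 s.
2. the white bar lies released in the cradle while pot and jar still stand on the tray (all of step 1 and x of bar in the frame of cradle between -0.016 and 0.016 m and y of bar in the frame of cradle between -0.016 and 0.016 m and z of bar in the frame of cradle below 0.013 m and angle between bar's own z axis and vertical below 0.15 rad and angle between the y axis of bar and the y axis of cradle, either way round below 0.35 rad and linear speed of bar below 0.03 m/s and contact force between the fingers and bar below 0.1 N), for 0.2 s.
At the end, for the whole second after the job is handed in: The white bar lies flat in the cradle (centre within 16 mm of the cradle's along each side, lengthwise within 0.35 rad), pot and jar stand upright, each within 15 mm of the place where it stood at the start; all released and at rest (x of bar in the frame of cradle between -0.016 and 0.016 m and y of bar in the frame of cradle between -0.016 and 0.016 m and z of bar in the frame of cradle below 0.013 m and angle between each of bar, pot, jar's own z axis and vertical below 0.15 rad and angle between the y axis of bar and the y axis of cradle, either way round below 0.35 rad and linear speed of each of bar, pot, jar below 0.03 m/s and contact force between the fingers and bar below 0.1 N and distance of each of pot, jar from where it was at the start of the episode below 0.015 m and contact force between the fingers and pot below 0.1 N and contact force between the fingers and jar below 0.1 N); the robot touches nothing.
It fails at once if the pot or the jar is tipped (more than 0.6 rad) (angle between any of pot, jar's own z axis and vertical above 0.6 rad).
It also fails if it takes over 136 s, if anything falls off the work surface, if the arm or the gripper's body presses on something with over 40 N, if the wrist force passes 120 N, or if a joint passes its speed limit or range.

## Working session

There is one attempt and no reset: what is moved stays moved. The work goes in short steps, Python scripts to look and compute and a shell command to move; the robot and the scene stay as the last step left them, time stands still between calls to the robot, and variables do not carry over. Pictures are saved under pics/ and viewed, at most 14 in all, crops included, and the job is handed in when it is done.

```bash
mkdir -p pics; cat > h.py <<'E'
import numpy as np, cv2
from bench import r, camera
from scipy.spatial.transform import Rotation as R
def save(c,name,crop=None,s=1):
    im=c["image"][:,:,::-1]
    if crop: x0,y0,x1,y1=crop; im=im[y0:y1,x0:x1]
    cv2.imwrite("pics/"+name,cv2.resize(im,None,fx=s,fy=s,interpolation=cv2.INTER_CUBIC))
def pt(c,u,v,z=None):
    """world point of pixel; by depth, or on plane z"""
    n=cv2.undistortPoints(np.array([[[u,v]]],float),c["mtx"],np.array(c["distortion"]))[0,0]
    d=np.array([n[0],n[1],1.]); T=c["T"]
    if z is None:
        return T[:3,:3]@(d*c["z_map"][int(v),int(u)])+T[:3,3]
    w=T[:3,:3]@d; return T[:3,3]+w*(z-T[2,3])/w[2]
def cloud(c):
    H,W=c["z_map"].shape
    uv=np.stack(np.meshgrid(np.arange(W),np.arange(H)),-1).reshape(-1,1,2).astype(float)
    n=cv2.undistortPoints(uv,c["mtx"],np.array(c["distortion"]))[:,0]
    P=np.c_[n,np.ones(len(n))]*c["z_map"].reshape(-1,1)
    return (P@c["T"][:3,:3].T+c["T"][:3,3]).reshape(H,W,3)
def rel(target,yaw=None):
    """shift in tool axes (fraction of 0.15) from measured pose to world target; yaw turn fraction about tool z"""
    s=r.read_state(); Rm=R.from_quat(s["eef_rot"])
    return np.round(Rm.inv().apply(np.array(target)-s["ee_pos"])/0.15,4)
E
python3 - <<'E'
from h import *
s=r.read_state(); print({k:np.round(v,3) for k,v in s.items()}, r.pinch_z)
print(R.from_quat(s["eef_rot"]).as_matrix().round(3))
for n in("top","scene"):
    c=camera(n); save(c,n+"0.png",s=1.4); print(n,c["T"].round(3).tolist(),c["mtx"].round(1).tolist())
    np.savez(n+"0.npz",**c)
E
```

```text
{'time': np.float64(0.0), 'joint_positions': array([-1.235,  0.333, -0.065,  1.461,  0.022,  1.35 , -0.089]), 'joint_vel': array([-0.001, -0.001,  0.   ,  0.002, -0.001,  0.   , -0.   ]), 'joint_torque': array([-0.0000e+00, -6.2327e+01,  2.4000e-02, -3.8989e+01, -6.1000e-02,
        4.0000e-02,  0.0000e+00]), 'ee_pos': array([0.219, 0.585, 0.222]), 'eef_rot': array([ 0.178,  0.984, -0.001, -0.   ]), 'ft_force': array([-0.646,  0.134, -0.191]), 'torque': array([-0.007,  0.007,  0.006]), 'grip_force': np.float64(0.0), 'width': np.float64(0.087)} 0.0187
[[-0.936  0.351 -0.   ]
 [ 0.351  0.936 -0.001]
 [-0.    -0.001 -1.   ]]
top [[-0.01, -0.997, 0.07, 0.437], [-1.0, 0.011, 0.009, -0.097], [-0.01, -0.07, -0.997, 1.075], [0.0, 0.0, 0.0, 1.0]] [[422.8, 0.0, 278.0], [0.0, 422.8, 208.8], [0.0, 0.0, 1.0]]
scene [[0.519, -0.643, 0.564, -0.295], [-0.855, -0.389, 0.343, -0.552], [-0.001, -0.66, -0.751, 1.096], [0.0, 0.0, 0.0, 1.0]] [[505.1, 0.0, 287.1], [0.0, 505.1, 221.5], [0.0, 0.0, 1.0]]
```

View pics/top0.png

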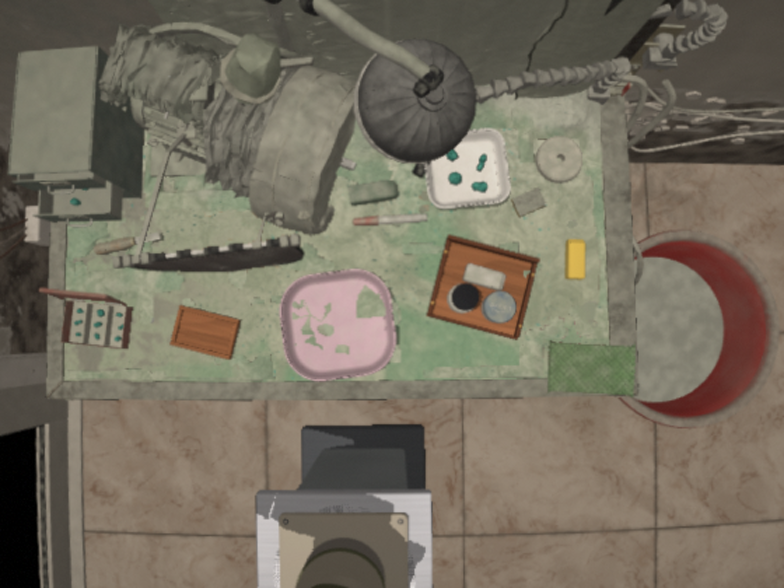

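View pics/scene0.png

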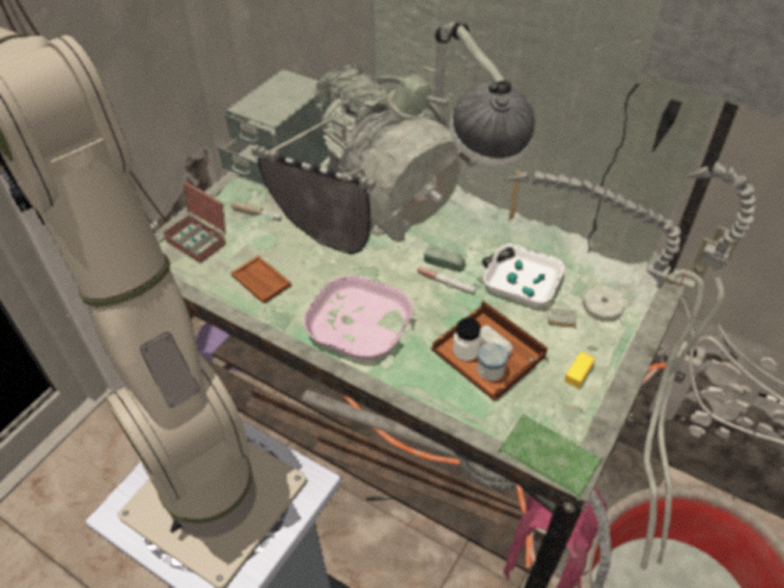

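The top view shows the tray near (338,325), the cradle near (205,333) and the rack near (484,288). In the rack, the jar (black cap) is at (465,297), the pot (blue-grey lid) at (499,306) and the white bar behind at (484,275). Next I'll measure them by depth.

```bash
python3 - <<'E'
from h import *
C={n:dict(np.load(n+"0.npz")) for n in("top","scene")}
c=C["top"]; P=cloud(c); save(c,"rack0.png",(295,160,395,250),6)
def box(u0,v0,u1,v1,zlo,zhi):
    Q=P[v0:v1,u0:u1].reshape(-1,3); return Q[(Q[:,2]>zlo)&(Q[:,2]<zhi)]
def rep(n,Q):
    m=cv2.minAreaRect(Q[:,:2].astype(np.float32)); print(n,len(Q),"z",Q[:,2].mean().round(4),"mean",Q.mean(0).round(4)[:2],"rect",np.round(m[0],4),np.round(m[1],4),round(m[2],1))
rep("jarTop",box(315,195,350,225,.072,.1))
rep("potTop",box(340,200,375,235,.050,.066))
rep("barTop",box(328,183,364,206,.028,.045))
rep("rack",box(300,160,390,250,.005,.045))
rep("tray",box(195,185,288,275,.012,.05))
rep("cradle",box(115,210,178,262,.007,.03))
print("table z",np.median(P[250:262,300:380,2]), np.median(P[215:250,180:195,2]))
T=C["scene"]; P=cloud(T)
for n,(lo,hi) in dict(jar=(.074,.1),pot=(.054,.066)).items():
    Q=P[215:285,305:395].reshape(-1,3);Q=Q[(Q[:,2]>lo)&(Q[:,2]<hi)];rep("scene "+n,Q)
E
```

```text
jarTop 305 z 0.0808 mean [ 0.5001 -0.2143] rect [ 0.5004 -0.2139] [0.0451 0.0427] 88.5
potTop 432 z 0.0579 mean [ 0.483  -0.2766] rect [ 0.4835 -0.277 ] [0.0546 0.0557] 44.3
barTop 325 z 0.0314 mean [ 0.5387 -0.2536] rect [ 0.5385 -0.255 ] [0.0702 0.0312] 74.3
rack 2817 z 0.0152 mean [ 0.5271 -0.2559] rect [ 0.5194 -0.2544] [0.2172 0.2223] 89.5
tray 1150 z 0.0232 mean [0.4561 0.0133] rect [0.4555 0.0066] [0.1917 0.1994] 6.5
cradle 1097 z 0.0111 mean [0.4439 0.2511] rect [0.4519 0.2482] [0.1164 0.0932] 76.7
table z 0.00022154564305421065 0.0004712585772670419
scene jar 214 z 0.0809 mean [ 0.4947 -0.2174] rect [ 0.4971 -0.2168] [0.0459 0.048 ] 83.9
scene pot 338 z 0.0583 mean [ 0.4781 -0.2683] rect [ 0.4856 -0.2504] [0.1106 0.0559] 74.0
```

View pics/rack0.png

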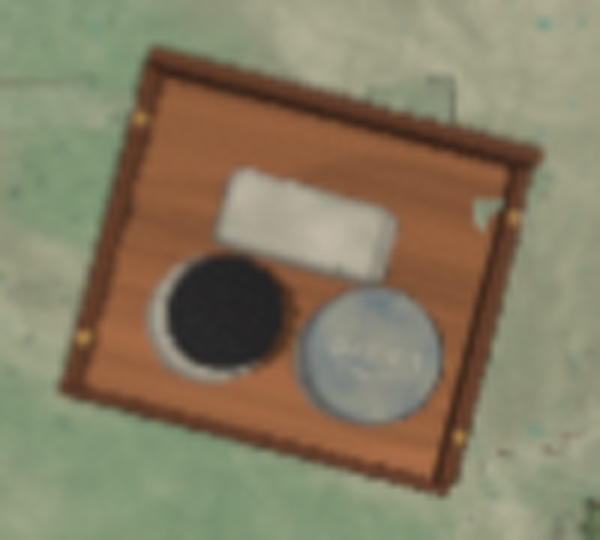

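Heights and spacings fit: jar top 81 mm, pot top 58 mm, jar and pot 65 mm apart, rack yaw about −15°. Next I'll check the guard's free space and the poses of the cradle and tray.

```bash
python3 - <<'E'
from h import *
for n in("top","scene"):
    c=dict(np.load(n+"0.npz")); P=cloud(c)
    Q=P.reshape(-1,3)
    for y0 in np.arange(-.1,.4,.05):
        for z0,z1 in((.04,.12),(.12,.2),(.2,.5)):
            m=(Q[:,1]>y0)&(Q[:,1]<y0+.05)&(Q[:,2]>z0)&(Q[:,2]<z1)&(Q[:,0]>.42)&(Q[:,0]<.9)
            if m.sum()>3: print(n,round(y0,2),z0,"xmin",np.percentile(Q[m,0],2).round(3),end=" | ")
        print()
    # orange-brown wood mask for cradle, pink mask for tray
    h=cv2.cvtColor(c["image"],cv2.COLOR_RGB2HSV)
    for nm,msk in dict(cradle=(h[...,0]<16)&(h[...,1]>110)&(P[...,1]>.17)&(P[...,1]<.34)&(P[...,2]<.03)&(P[...,2]>.002)&(P[...,0]>.37)&(P[...,0]<.54),
                       tray=((h[...,0]>150)&(h[...,1]>25)&(P[...,1]>-.13)&(P[...,1]<.15)&(P[...,0]>.3)&(P[...,0]<.6)&(P[...,2]>.02)&(P[...,2]<.05))).items():
        msk=cv2.morphologyEx(msk.astype(np.uint8),cv2.MORPH_OPEN,np.ones((2,2)))>0
        q=P[msk]; m=cv2.minAreaRect(q[:,:2].astype(np.float32)); print(nm,len(q),np.round(m[0],4),np.round(m[1],4),round(m[2],1),"z",np.percentile(q[:,2],[5,50,95]).round(4))
c=dict(np.load("top0.npz")); save(c,"crad0.png",(95,200,195,275),6)
E
```

```text
top -0.1 0.12 xmin 0.886 | top -0.1 0.2 xmin 0.66 | 
top -0.05 0.04 xmin 0.886 | top -0.05 0.12 xmin 0.683 | top -0.05 0.2 xmin 0.663 | 
top 0.0 0.04 xmin 0.61 | top 0.0 0.12 xmin 0.569 | top 0.0 0.2 xmin 0.574 | 
top 0.05 0.04 xmin 0.557 | top 0.05 0.12 xmin 0.555 | top 0.05 0.2 xmin 0.559 | 
top 0.1 0.04 xmin 0.548 | top 0.1 0.12 xmin 0.545 | top 0.1 0.2 xmin 0.549 | 
top 0.15 0.12 xmin 0.541 | top 0.15 0.2 xmin 0.544 | 
top 0.2 0.12 xmin 0.539 | top 0.2 0.2 xmin 0.541 | 
top 0.25 0.12 xmin 0.539 | top 0.25 0.2 xmin 0.537 | 
top 0.3 0.12 xmin 0.771 | top 0.3 0.2 xmin 0.785 | 
top 0.35 0.04 xmin 0.501 | top 0.35 0.12 xmin 0.685 | top 0.35 0.2 xmin 0.703 | 
cradle 1265 [0.4222 0.1072] [0.4011 0.0827] 82.5 z [0.0045 0.0093 0.0159]
tray 259 [0.4517 0.0036] [0.1881 0.1968] 7.5 z [0.0008 0.0238 0.0322]
scene -0.1 0.04 xmin 0.878 | scene -0.1 0.12 xmin 0.799 | scene -0.1 0.2 xmin 0.655 | 
scene -0.05 0.04 xmin 0.739 | scene -0.05 0.12 xmin 0.663 | scene -0.05 0.2 xmin 0.658 | 
scene 0.0 0.04 xmin 0.609 | scene 0.0 0.12 xmin 0.563 | scene 0.0 0.2 xmin 0.565 | 
scene 0.05 0.04 xmin 0.554 | scene 0.05 0.12 xmin 0.552 | scene 0.05 0.2 xmin 0.552 | 
scene 0.1 0.04 xmin 0.545 | scene 0.1 0.12 xmin 0.541 | scene 0.1 0.2 xmin 0.545 | 
scene 0.15 0.04 xmin 0.541 | scene 0.15 0.12 xmin 0.536 | scene 0.15 0.2 xmin 0.541 | 
scene 0.2 0.04 xmin 0.54 | scene 0.2 0.12 xmin 0.536 | scene 0.2 0.2 xmin 0.537 | 
scene 0.25 0.04 xmin 0.771 | scene 0.25 0.12 xmin 0.535 | scene 0.25 0.2 xmin 0.534 | 
scene 0.3 0.04 xmin 0.785 | scene 0.3 0.12 xmin 0.766 | scene 0.3 0.2 xmin 0.778 | 
scene 0.35 0.04 xmin 0.495 | scene 0.35 0.12 xmin 0.682 | scene 0.35 0.2 xmin 0.694 | 
cradle 730 [ 0.115  -0.1448] [1.1513 0.1096] 50.2 z [0.0041 0.0098 0.0165]
tray 269 [ 0.098  -0.2022] [1.0326 0.2074] 30.3 z [0.0132 0.0217 0.0296]
```

View pics/crad0.png

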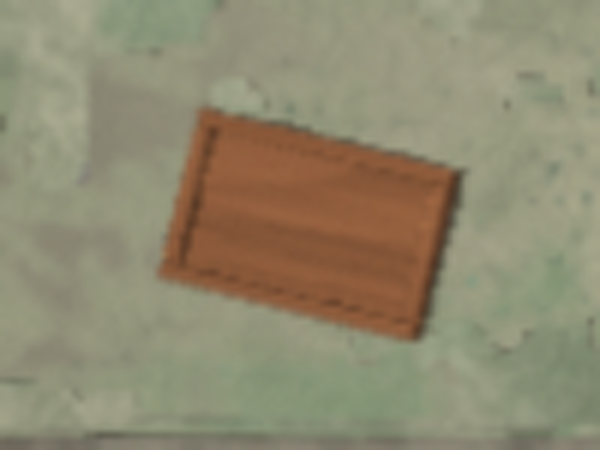

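The crop shows the cradle with corners at (203,107), (460,170), (418,338) and (163,274). Guard depth shows it at x≈0.535, so over the tray and cradle the gripper's long side must lie roughly along y. That means gripping the bar lengthwise. I'll write a planner helper that prints shifts for me to type.

```bash
cat >> h.py <<'E'
def plan(*wps):
    """wps: (x,y,z,yaw_deg of tool y). prints dp / rot fractions per call, chained from the measured pose"""
    s=r.read_state(); p=np.array(s["ee_pos"]); q=R.from_quat(s["eef_rot"])
    for w in wps:
        a=np.radians(w[3]); y=np.array([np.cos(a),np.sin(a),0]); z=np.array([0,0,-1.]); x=np.cross(y,z)
        qt=R.from_matrix(np.c_[x,y,z]); t=np.array(w[:3])
        dv=(q.inv()*qt).as_rotvec(); d=t-p
        n=max(1,int(np.ceil(np.linalg.norm(d)/.149)))
        for i in range(n):
            dp=np.round(q.inv().apply(d/n)/.15,3); rv=np.round(dv/n/(2*np.pi),4)
            rows=max(np.linalg.norm(d)/n/.0625,np.degrees(np.linalg.norm(dv))/n/10.7)
            print("dp",dp.tolist(),"rot",rv.tolist(),"rows>=%.1f"%rows)
            p=p+q.apply(dp*.15); q=q*R.from_rotvec(rv*2*np.pi)
        print("--")
def st():
    s=r.read_state(); y=R.from_quat(s["eef_rot"]).as_matrix()[:,1]
    print("t%.2f"%s["time"],np.round(s["ee_pos"],4),"yaw %.1f"%np.degrees(np.arctan2(y[1],y[0])),"w %.4f"%s["width"],"g %.1f"%s["grip_force"],"F",np.round(s["ft_force"],1))
E
python3 - <<'E'
from h import *
c=dict(np.load("top0.npz"))
K=np.array([pt(c,95+(x-2.5)/6,200+(y-2.5)/6,.014)[:2] for x,y in((203,107),(460,170),(418,338),(163,274))])
m=cv2.minAreaRect(K.astype(np.float32)); print("cradle",K.round(3).tolist(),K.mean(0).round(4),m)
plan((.45,.05,.26,20),(.475,-.24,.26,-15))
E
```

```text
cradle [[0.494, 0.295], [0.466, 0.184], [0.396, 0.201], [0.423, 0.312]] [0.4446 0.2482] ((0.44458702206611633, 0.2483113706111908), (0.11516482383012772, 0.0728725865483284), 76.09937286376953)
dp [-0.673, -0.7, -0.063] rot [-0.0, 0.0, 0.0343] rows>=2.3
dp [-0.807, -0.54, -0.063] rot [-0.0, 0.0, 0.0343] rows>=2.3
dp [-0.904, -0.355, -0.063] rot [-0.0, 0.0, 0.0343] rows>=2.3
dp [-0.959, -0.153, -0.063] rot [-0.0, 0.0, 0.0343] rows>=2.3
--
dp [-0.936, -0.253, 0.002] rot [-0.0, 0.0001, 0.0487] rows>=2.3
dp [-0.969, 0.041, 0.001] rot [-0.0, 0.0001, 0.0487] rows>=2.3
--
```

```bash

python3 -m pendant '[{"dp":[-0.673,-0.7,-0.063],"rotation":[0,0,0.0343],"jaw":1},{"dp":[-0.673,-0.7,-0.063],"rotation":[0,0,0.0343],"jaw":1},{"dp":[-0.673,-0.7,-0.063],"rotation":[0,0,0.0343],"jaw":1},{"dp":[-0.673,-0.7,-0.063],"rotation":[0,0,0.0343],"jaw":1}]' 20
python3 -m pendant '[{"dp":[-0.807,-0.54,-0.063],"rotation":[0,0,0.0343],"jaw":1},{"dp":[-0.807,-0.54,-0.063],"rotation":[0,0,0.0343],"jaw":1},{"dp":[-0.807,-0.54,-0.063],"rotation":[0,0,0.0343],"jaw":1},{"dp":[-0.807,-0.54,-0.063],"rotation":[0,0,0.0343],"jaw":1}]'
python3 -m pendant '[{"dp":[-0.904,-0.355,-0.063],"rotation":[0,0,0.0343],"jaw":1},{"dp":[-0.904,-0.355,-0.063],"rotation":[0,0,0.0343],"jaw":1},{"dp":[-0.904,-0.355,-0.063],"rotation":[0,0,0.0343],"jaw":1},{"dp":[-0.904,-0.355,-0.063],"rotation":[0,0,0.0343],"jaw":1}]'
python3 -m pendant '[{"dp":[-0.959,-0.153,-0.063],"rotation":[0,0,0.0343],"jaw":1},{"dp":[-0.959,-0.153,-0.063],"rotation":[0,0,0.0343],"jaw":1},{"dp":[-0.959,-0.153,-0.063],"rotation":[0,0,0.0343],"jaw":1},{"dp":[-0.959,-0.153,-0.063],"rotation":[0,0,0.0343],"jaw":1}]'
python3 -m pendant '[{"dp":[-0.936,-0.253,0.0],"rotation":[0,0,0.0487],"jaw":1},{"dp":[-0.936,-0.253,0.0],"rotation":[0,0,0.0487],"jaw":1},{"dp":[-0.936,-0.253,0.0],"rotation":[0,0,0.0487],"jaw":1},{"dp":[-0.936,-0.253,0.0],"rotation":[0,0,0.0487],"jaw":1}]'
python3 -m pendant '[{"dp":[-0.969,0.041,0.0],"rotation":[0,0,0.0487],"jaw":1},{"dp":[-0.969,0.041,0.0],"rotation":[0,0,0.0487],"jaw":1},{"dp":[-0.969,0.041,0.0],"rotation":[0,0,0.0487],"jaw":1},{"dp":[-0.969,0.041,0.0],"rotation":[0,0,0.0487],"jaw":1},{"dp":[-0.969,0.041,0.0],"rotation":[0,0,0.0487],"jaw":1},{"dp":[-0.969,0.041,0.0],"rotation":[0,0,0.0487],"jaw":1}]'
python3 - <<'E'
from h import *
st()
c=camera("wrist"); np.savez("w1.npz",**c); save(c,"w1.png"); print(c["T"].round(3).tolist())
P=cloud(c); Q=P.reshape(-1,3); Q=Q[(abs(Q[:,0]-.5)<.12)&(abs(Q[:,1]+.25)<.12)]
for n,(x,y),rad,lo,hi in(("jar",(.5,-.214),.04,.075,.09),("pot",(.483,-.277),.04,.053,.064),("bar",(.5385,-.2545),.05,.025,.04)):
    q=Q[(np.hypot(Q[:,0]-x,Q[:,1]-y)<rad)&(Q[:,2]>lo)&(Q[:,2]<hi)]
    if len(q)>5: m=cv2.minAreaRect(q[:,:2].astype(np.float32)); print(n,len(q),q.mean(0).round(4),np.round(m[0],4),np.round(m[1],4),round(m[2],1),cv2.minEnclosingCircle(q[:,:2].astype(np.float32)))
E
```

```text
time: 0.6
ee_pos: [0.2777, 0.4507, 0.2323]
eef_rot: [0.284, 0.959, 0.0, 0.0]
ft_force: [-0.3, 0.4, -0.6]
width: 0.0872
grip_force: 0.0
time: 1.1
ee_pos: [0.3347, 0.3183, 0.2416]
eef_rot: [0.385, 0.923, 0.0, -0.0]
ft_force: [0.1, 0.7, 1.2]
width: 0.0871
grip_force: 0.0
time: 1.6
ee_pos: [0.3925, 0.1851, 0.251]
eef_rot: [0.482, 0.876, 0.0, 0.0]
ft_force: [-0.2, 0.7, -0.1]
width: 0.087
grip_force: 0.0
time: 2.1
ee_pos: [0.4505, 0.0517, 0.2602]
eef_rot: [0.573, 0.82, -0.0, 0.0]
ft_force: [-0.7, 0.6, 0.2]
width: 0.0868
grip_force: 0.0
time: 2.6
ee_pos: [0.4631, -0.0931, 0.2601]
eef_rot: [0.691, 0.723, -0.0, -0.0]
ft_force: [-0.1, 0.9, -0.2]
width: 0.0871
grip_force: 0.0
time: 3.35
ee_pos: [0.4758, -0.2374, 0.2602]
eef_rot: [0.792, 0.61, 0.0, -0.0]
ft_force: [0.4, 0.3, 0.1]
width: 0.0867
grip_force: 0.0
t3.35 [ 0.4758 -0.2374  0.2602] yaw -14.8 w 0.0867 g 0.0 F [0.4 0.3 0.1]
[[0.967, -0.243, -0.078, 0.497], [-0.255, -0.921, -0.293, -0.156], [-0.001, 0.303, -0.953, 0.422], [0.0, 0.0, 0.0, 1.0]]
jar 1330 [ 0.498  -0.2153  0.0802] [ 0.4979 -0.2159] [0.046 0.045] 74.7 ((0.4976274371147156, -0.21584883332252502), 0.02331765554845333)
pot 1488 [ 0.481  -0.2767  0.0571] [ 0.4806 -0.2775] [0.0556 0.0549] 33.5 ((0.48099344968795776, -0.2780264616012573), 0.028275690972805023)
bar 1365 [ 0.5386 -0.2549  0.0303] [ 0.5446 -0.2601] [0.0799 0.0791] 38.4 ((0.5388272404670715, -0.2547263205051422), 0.0497293621301651)
```

View pics/w1.png

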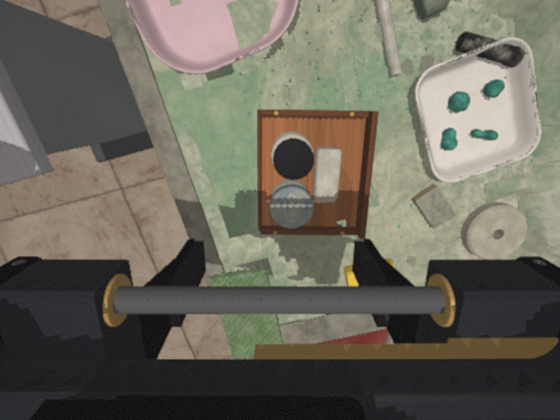

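The wrist view confirms the jar at (293,158), the pot at (292,205) and the bar at (328,173); both cameras agree within 2 mm. Next I'll grip the jar across the rack's x, with the tips above the bar.

```bash
python3 - <<'E'
from h import *
plan((.499,-.215,.16,-15),(.499,-.215,.042,-15),(.499,-.215,.2,-15),(.44,-.04,.2,-90),(.44,-.04,.0395,-90))
E
```

```text
dp [0.187, 0.111, 0.669] rot [0.0, -0.0001, 0.0004] rows>=1.7
--
dp [-0.0, 0.0, 0.787] rot [0.0, -0.0, -0.0] rows>=1.9
--
dp [0.0, 0.0, -0.527] rot [0.0, -0.0, -0.0] rows>=1.3
dp [0.0, 0.0, -0.527] rot [0.0, -0.0, -0.0] rows>=1.3
--
dp [0.513, -0.341, 0.0] rot [-0.0, -0.0, 0.1042] rows>=3.5
dp [0.199, -0.583, 0.0] rot [-0.0, -0.0, 0.1042] rows>=3.5
--
dp [0.0, 0.0, 0.535] rot [-0.0, -0.0, -0.0] rows>=1.3
dp [0.0, 0.0, 0.535] rot [-0.0, -0.0, -0.0] rows>=1.3
--
```

```bash

python3 -m pendant '[{"dp":[0.187,0.111,0.669],"rotation":[0,0,0.0004],"jaw":1},{"dp":[0.187,0.111,0.669],"rotation":[0,0,0.0004],"jaw":1},{"dp":[0.187,0.111,0.669],"rotation":[0,0,0.0004],"jaw":1},{"dp":[0.187,0.111,0.669],"rotation":[0,0,0.0004],"jaw":1}]' >/dev/null
python3 -m pendant '[{"dp":[0,0,0.3],"rotation":[0,0,0],"jaw":1},{"dp":[0,0,0.6],"rotation":[0,0,0],"jaw":1},{"dp":[0,0,0.787],"rotation":[0,0,0],"jaw":1},{"dp":[0,0,0.787],"rotation":[0,0,0],"jaw":1},{"dp":[0,0,0.787],"rotation":[0,0,0],"jaw":1}]'
python3 -m pendant '[{"dp":[0,0,0],"rotation":[0,0,0],"jaw":0.5},{"dp":[0,0,0],"rotation":[0,0,0],"jaw":0.5},{"dp":[0,0,0],"rotation":[0,0,0],"jaw":0.4},{"dp":[0,0,0],"rotation":[0,0,0],"jaw":0.4},{"dp":[0,0,0],"rotation":[0,0,0],"jaw":0.4},{"dp":[0,0,0],"rotation":[0,0,0],"jaw":0.4}]' 15
```

```text
time: 4.53
ee_pos: [0.4998, -0.2177, 0.0443]
eef_rot: [0.794, 0.608, 0.001, 0.001]
ft_force: [-0.0, -1.0, -0.7]
width: 0.087
grip_force: 0.0
time: 5.28
ee_pos: [0.4984, -0.2169, 0.042]
eef_rot: [0.794, 0.608, 0.0, -0.0]
ft_force: [-0.5, 0.6, 2.1]
width: 0.0509
grip_force: 15.0
```

```bash

python3 -m pendant '[{"dp":[0,0,-0.1],"rotation":[0,0,0],"jaw":0.4},{"dp":[0,0,-0.4],"rotation":[0,0,0],"jaw":0.4},{"dp":[0,0,-0.7],"rotation":[0,0,0],"jaw":0.4},{"dp":[0,0,-0.95],"rotation":[0,0,0],"jaw":0.4},{"dp":[0,0,-0.95],"rotation":[0,0,0],"jaw":0.4},{"dp":[0,0,-0.95],"rotation":[0,0,0],"jaw":0.4}]' 
python3 -m pendant '[{"dp":[0.171,-0.114,0],"rotation":[0,0,0.028],"jaw":0.4},{"dp":[0.342,-0.228,0],"rotation":[0,0,0.055],"jaw":0.4},{"dp":[0.45,-0.3,0],"rotation":[0,0,0.08],"jaw":0.4},{"dp":[0.513,-0.341,0],"rotation":[0,0,0.1042],"jaw":0.4},{"dp":[0.513,-0.341,0],"rotation":[0,0,0.1042],"jaw":0.4},{"dp":[0.513,-0.341,0],"rotation":[0,0,0.1042],"jaw":0.4}]' 
python3 -m pendant '[{"dp":[0.066,-0.19,0],"rotation":[0,0,0.028],"jaw":0.4},{"dp":[0.13,-0.38,0],"rotation":[0,0,0.055],"jaw":0.4},{"dp":[0.17,-0.5,0],"rotation":[0,0,0.08],"jaw":0.4},{"dp":[0.199,-0.583,0],"rotation":[0,0,0.1042],"jaw":0.4},{"dp":[0.199,-0.583,0],"rotation":[0,0,0.1042],"jaw":0.4},{"dp":[0.199,-0.583,0],"rotation":[0,0,0.1042],"jaw":0.4}]' 
python3 - <<'E'
from h import *
st(); plan((.44,-.04,.0395,-90))
c=camera("scene"); np.savez("s2.npz",**c); save(c,"s2.png",(180,150,400,310),3)
E
```

```text
time: 6.02
ee_pos: [0.4981, -0.2167, 0.1841]
eef_rot: [0.794, 0.608, 0.0, -0.0]
ft_force: [-0.1, -1.0, -1.7]
width: 0.0509
grip_force: 15.0
time: 6.78
ee_pos: [0.4689, -0.1298, 0.1839]
eef_rot: [0.947, 0.321, -0.0, 0.0]
ft_force: [0.2, -0.0, -1.6]
width: 0.0509
grip_force: 15.0
time: 7.52
ee_pos: [0.4401, -0.0426, 0.1843]
eef_rot: [1.0, 0.0, -0.0, 0.0]
ft_force: [-0.0, 0.4, -1.7]
width: 0.0508
grip_force: 15.0
t7.53 [ 0.4401 -0.0426  0.1843] yaw -90.0 w 0.0508 g 15.0 F [-0.   0.4 -1.7]
dp [-0.0, -0.018, 0.966] rot [0.0001, 0.0, 0.0] rows>=2.3
--
```

View pics/s2.png

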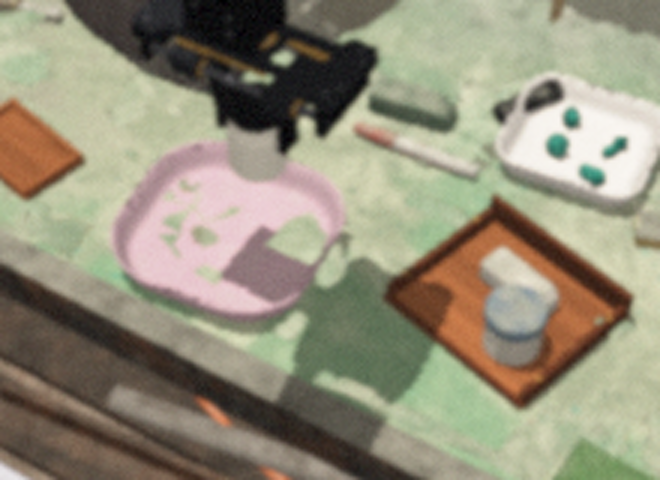

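The jar hangs upright in the gripper at (258,150); the pot still stands at (515,325) in the rack. I'll lower it, release and rise.

```bash

python3 -m pendant '[{"dp":[0,-0.018,0.35],"rotation":[0,0,0],"jaw":0.4},{"dp":[0,-0.018,0.7],"rotation":[0,0,0],"jaw":0.4},{"dp":[0,-0.018,0.88],"rotation":[0,0,0],"jaw":0.4},{"dp":[0,-0.018,0.93],"rotation":[0,0,0],"jaw":0.4},{"dp":[0,-0.018,0.965],"rotation":[0,0,0],"jaw":0.4},{"dp":[0,-0.018,0.965],"rotation":[0,0,0],"jaw":0.4},{"dp":[0,-0.018,0.965],"rotation":[0,0,0],"jaw":0.4}]'
python3 -m pendant '[{"dp":[0,0,0],"rotation":[0,0,0],"jaw":0.65},{"dp":[0,0,0],"rotation":[0,0,0],"jaw":0.8},{"dp":[0,0,0],"rotation":[0,0,0],"jaw":1},{"dp":[0,0,0],"rotation":[0,0,0],"jaw":1},{"dp":[0,0,0],"rotation":[0,0,0],"jaw":1}]'
python3 -m pendant '[{"dp":[0,0,-0.3],"rotation":[0,0,0],"jaw":1},{"dp":[0,0,-0.6],"rotation":[0,0,0],"jaw":1},{"dp":[0,0,-0.8],"rotation":[0,0,0],"jaw":1},{"dp":[0,0,-0.8],"rotation":[0,0,0],"jaw":1}]'
python3 - <<'E'
from h import *
st(); plan((.482,-.277,.16,-15),(.482,-.277,.042,-15))
E
```

```text
time: 8.45
ee_pos: [0.4406, -0.0388, 0.0405]
eef_rot: [1.0, -0.001, 0.001, -0.0]
ft_force: [-0.1, -0.1, -1.8]
width: 0.0507
grip_force: 15.0
time: 9.07
ee_pos: [0.4399, -0.0389, 0.0397]
eef_rot: [1.0, -0.002, -0.0, -0.0]
ft_force: [0.3, 0.1, -0.2]
width: 0.0844
grip_force: 0.0
time: 9.57
ee_pos: [0.4412, -0.0387, 0.1616]
eef_rot: [1.0, -0.002, 0.002, -0.001]
ft_force: [-0.5, -0.1, -0.2]
width: 0.0871
grip_force: 0.0
t9.57 [ 0.4412 -0.0387  0.1616] yaw -90.2 w 0.0871 g 0.0 F [-0.5 -0.1 -0.2]
dp [0.138, 0.794, 0.004] rot [0.0001, -0.0004, -0.1044] rows>=3.5
dp [-0.375, 0.713, 0.004] rot [0.0001, -0.0004, -0.1044] rows>=3.5
--
dp [0.001, 0.001, 0.787] rot [-0.0001, 0.0, -0.0] rows>=1.9
--
```

```bash

python3 -m pendant '[{"dp":[0.138,0.794,0],"rotation":[0,0,-0.1044],"jaw":1},{"dp":[0.138,0.794,0],"rotation":[0,0,-0.1044],"jaw":1},{"dp":[0.138,0.794,0],"rotation":[0,0,-0.1044],"jaw":1},{"dp":[0.138,0.794,0],"rotation":[0,0,-0.1044],"jaw":1},{"dp":[0.138,0.794,0],"rotation":[0,0,-0.1044],"jaw":1}]' >/dev/null
python3 -m pendant '[{"dp":[-0.375,0.713,0],"rotation":[0,0,-0.1044],"jaw":1},{"dp":[-0.375,0.713,0],"rotation":[0,0,-0.1044],"jaw":1},{"dp":[-0.375,0.713,0],"rotation":[0,0,-0.1044],"jaw":1},{"dp":[-0.375,0.713,0],"rotation":[0,0,-0.1044],"jaw":1},{"dp":[-0.375,0.713,0],"rotation":[0,0,-0.1044],"jaw":1},{"dp":[-0.375,0.713,0],"rotation":[0,0,-0.1044],"jaw":1}]'
python3 -m pendant '[{"dp":[0,0,0.3],"rotation":[0,0,0],"jaw":1},{"dp":[0,0,0.6],"rotation":[0,0,0],"jaw":1},{"dp":[0,0,0.8],"rotation":[0,0,0],"jaw":1},{"dp":[0,0,0.8],"rotation":[0,0,0],"jaw":1},{"dp":[0,0,0.8],"rotation":[0,0,0],"jaw":1}]'
python3 -m pendant '[{"dp":[0,0,0],"rotation":[0,0,0],"jaw":0.5},{"dp":[0,0,0],"rotation":[0,0,0],"jaw":0.5},{"dp":[0,0,0],"rotation":[0,0,0],"jaw":0.45},{"dp":[0,0,0],"rotation":[0,0,0],"jaw":0.45},{"dp":[0,0,0],"rotation":[0,0,0],"jaw":0.45},{"dp":[0,0,0],"rotation":[0,0,0],"jaw":0.45}]' 12
python3 - <<'E'
from h import *
st(); plan((.482,-.277,.18,-15),(.44,.05,.18,-90),(.44,.05,.037,-90))
E
```

```text
time: 10.95
ee_pos: [0.4806, -0.2765, 0.1594]
eef_rot: [0.795, 0.607, 0.0, -0.0]
ft_force: [0.3, -0.0, -0.1]
width: 0.0869
grip_force: 0.0
time: 11.58
ee_pos: [0.4813, -0.2774, 0.0409]
eef_rot: [0.794, 0.608, 0.0, 0.001]
ft_force: [0.2, -0.3, -0.2]
width: 0.0872
grip_force: 0.0
time: 12.32
ee_pos: [0.4806, -0.2772, 0.0398]
eef_rot: [0.793, 0.609, 0.0, 0.0]
ft_force: [-1.3, 0.1, 3.1]
width: 0.0556
grip_force: 12.0
t12.32 [ 0.4806 -0.2772  0.0398] yaw -15.0 w 0.0556 g 12.0 F [-1.3  0.1  3.1]
dp [0.004, 0.009, -0.935] rot [0.0, -0.0, -0.0001] rows>=2.2
--
dp [0.678, -0.278, 0.0] rot [0.0, -0.0, 0.0695] rows>=2.3
dp [0.497, -0.539, 0.0] rot [0.0, -0.0, 0.0695] rows>=2.3
dp [0.222, -0.698, 0.0] rot [0.0, -0.0, 0.0695] rows>=2.3
--
dp [-0.0, 0.0, 0.954] rot [-0.0, -0.0, -0.0001] rows>=2.3
--
```

```bash

python3 -m pendant '[{"dp":[0,0,-0.1],"rotation":[0,0,0],"jaw":0.45},{"dp":[0,0,-0.4],"rotation":[0,0,0],"jaw":0.45},{"dp":[0,0,-0.7],"rotation":[0,0,0],"jaw":0.45},{"dp":[0,0,-0.935],"rotation":[0,0,0],"jaw":0.45},{"dp":[0,0,-0.935],"rotation":[0,0,0],"jaw":0.45}]' 
python3 -m pendant '[{"dp":[0.2,-0.08,0],"rotation":[0,0,0.02],"jaw":0.45},{"dp":[0.45,-0.18,0],"rotation":[0,0,0.045],"jaw":0.45},{"dp":[0.678,-0.278,0],"rotation":[0,0,0.0695],"jaw":0.45},{"dp":[0.678,-0.278,0],"rotation":[0,0,0.0695],"jaw":0.45}]' >/dev/null
python3 -m pendant '[{"dp":[0.16,-0.18,0],"rotation":[0,0,0.023],"jaw":0.45},{"dp":[0.33,-0.36,0],"rotation":[0,0,0.046],"jaw":0.45},{"dp":[0.497,-0.539,0],"rotation":[0,0,0.0695],"jaw":0.45},{"dp":[0.497,-0.539,0],"rotation":[0,0,0.0695],"jaw":0.45}]' >/dev/null
python3 -m pendant '[{"dp":[0.07,-0.23,0],"rotation":[0,0,0.023],"jaw":0.45},{"dp":[0.15,-0.46,0],"rotation":[0,0,0.046],"jaw":0.45},{"dp":[0.222,-0.698,0],"rotation":[0,0,0.0695],"jaw":0.45},{"dp":[0.222,-0.698,0],"rotation":[0,0,0.0695],"jaw":0.45},{"dp":[0.222,-0.698,0],"rotation":[0,0,0.0695],"jaw":0.45}]' 
python3 -m pendant '[{"dp":[0,0,0.35],"rotation":[0,0,0],"jaw":0.45},{"dp":[0,0,0.7],"rotation":[0,0,0],"jaw":0.45},{"dp":[0,0,0.85],"rotation":[0,0,0],"jaw":0.45},{"dp":[0,0,0.91],"rotation":[0,0,0],"jaw":0.45},{"dp":[0,0,0.952],"rotation":[0,0,0],"jaw":0.45},{"dp":[0,0,0.952],"rotation":[0,0,0],"jaw":0.45},{"dp":[0,0,0.952],"rotation":[0,0,0],"jaw":0.45}]'
python3 -m pendant '[{"dp":[0,0,0],"rotation":[0,0,0],"jaw":0.7},{"dp":[0,0,0],"rotation":[0,0,0],"jaw":0.85},{"dp":[0,0,0],"rotation":[0,0,0],"jaw":1},{"dp":[0,0,0],"rotation":[0,0,0],"jaw":1},{"dp":[0,0,0],"rotation":[0,0,0],"jaw":1}]'
python3 -m pendant '[{"dp":[0,0,-0.3],"rotation":[0,0,0],"jaw":1},{"dp":[0,0,-0.6],"rotation":[0,0,0],"jaw":1},{"dp":[0,0,-0.95],"rotation":[0,0,0],"jaw":1},{"dp":[0,0,-0.95],"rotation":[0,0,0],"jaw":1}]'
python3 - <<'E'
from h import *
st(); plan((.475,-.25,.2,75)); plan((.475,-.25,.2,-15))
E
```

```text
time: 12.95
ee_pos: [0.4816, -0.2782, 0.1831]
eef_rot: [0.794, 0.609, 0.002, 0.002]
ft_force: [0.6, 0.4, -1.3]
width: 0.0557
grip_force: 12.0
time: 14.58
ee_pos: [0.4389, 0.0483, 0.1797]
eef_rot: [1.0, 0.0, -0.0, 0.0]
ft_force: [0.1, -0.2, -0.5]
width: 0.0555
grip_force: 12.0
time: 15.45
ee_pos: [0.4393, 0.05, 0.0379]
eef_rot: [1.0, -0.001, 0.001, -0.0]
ft_force: [0.8, 0.1, -1.3]
width: 0.0557
grip_force: 12.0
time: 16.08
ee_pos: [0.4387, 0.0499, 0.0371]
eef_rot: [1.0, -0.001, 0.0, -0.0]
ft_force: [-0.2, 0.4, 0.4]
width: 0.0857
grip_force: 0.0
time: 16.58
ee_pos: [0.4408, 0.0504, 0.1832]
eef_rot: [1.0, -0.001, 0.003, -0.002]
ft_force: [0.5, 0.3, -0.4]
width: 0.0868
grip_force: 0.0
t16.57 [0.4408 0.0504 0.1832] yaw -90.1 w 0.0868 g 0.0 F [ 0.5  0.3 -0.4]
dp [0.077, 0.667, -0.039] rot [0.0004, -0.0003, -0.1529] rows>=5.1
dp [-0.503, 0.446, -0.04] rot [0.0004, -0.0003, -0.1529] rows>=5.1
dp [-0.653, -0.157, -0.039] rot [0.0004, -0.0003, -0.1529] rows>=5.1
--
dp [0.077, 0.667, -0.039] rot [0.0001, -0.0004, -0.0695] rows>=2.3
dp [-0.212, 0.637, -0.039] rot [0.0001, -0.0004, -0.0695] rows>=2.3
dp [-0.462, 0.488, -0.039] rot [0.0001, -0.0004, -0.0695] rows>=2.3
--
```

```bash

python3 -m pendant '[{"dp":[0.077,0.667,-0.039],"rotation":[0,0,-0.1529],"jaw":1},{"dp":[0.077,0.667,-0.039],"rotation":[0,0,-0.1529],"jaw":1},{"dp":[0.077,0.667,-0.039],"rotation":[0,0,-0.1529],"jaw":1},{"dp":[0.077,0.667,-0.039],"rotation":[0,0,-0.1529],"jaw":1},{"dp":[0.077,0.667,-0.039],"rotation":[0,0,-0.1529],"jaw":1},{"dp":[0.077,0.667,-0.039],"rotation":[0,0,-0.1529],"jaw":1},{"dp":[0.077,0.667,-0.039],"rotation":[0,0,-0.1529],"jaw":1}]' >/dev/null
python3 -m pendant '[{"dp":[-0.503,0.446,-0.04],"rotation":[0,0,-0.1529],"jaw":1},{"dp":[-0.503,0.446,-0.04],"rotation":[0,0,-0.1529],"jaw":1},{"dp":[-0.503,0.446,-0.04],"rotation":[0,0,-0.1529],"jaw":1},{"dp":[-0.503,0.446,-0.04],"rotation":[0,0,-0.1529],"jaw":1},{"dp":[-0.503,0.446,-0.04],"rotation":[0,0,-0.1529],"jaw":1},{"dp":[-0.503,0.446,-0.04],"rotation":[0,0,-0.1529],"jaw":1},{"dp":[-0.503,0.446,-0.04],"rotation":[0,0,-0.1529],"jaw":1}]' >/dev/null
python3 -m pendant '[{"dp":[-0.653,-0.157,-0.039],"rotation":[0,0,-0.1529],"jaw":1},{"dp":[-0.653,-0.157,-0.039],"rotation":[0,0,-0.1529],"jaw":1},{"dp":[-0.653,-0.157,-0.039],"rotation":[0,0,-0.1529],"jaw":1},{"dp":[-0.653,-0.157,-0.039],"rotation":[0,0,-0.1529],"jaw":1},{"dp":[-0.653,-0.157,-0.039],"rotation":[0,0,-0.1529],"jaw":1},{"dp":[-0.653,-0.157,-0.039],"rotation":[0,0,-0.1529],"jaw":1},{"dp":[-0.653,-0.157,-0.039],"rotation":[0,0,-0.1529],"jaw":1},{"dp":[-0.653,-0.157,-0.039],"rotation":[0,0,-0.1529],"jaw":1}]'
cat > seen.py <<'E'
from h import *
def tops(P,*objs):
    Q=P.reshape(-1,3)
    for n,x,y,rad,lo,hi in objs:
        q=Q[(np.hypot(Q[:,0]-x,Q[:,1]-y)<rad)&(Q[:,2]>lo)&(Q[:,2]<hi)]
        if len(q)>5: m=cv2.minAreaRect(q[:,:2].astype(np.float32)); print(n,len(q),q.mean(0).round(4),"rect",np.round(m[0],4),np.round(m[1],4),round(m[2],1),"z5-95",np.percentile(q[:,2],[5,95]).round(4))
        else: print(n,"none")
E
python3 - <<'E'
from seen import *
st(); print(r.read_state()["joint_positions"].round(2))
B=("bar",.5385,-.2545,.045,.022,.042)
c=camera("wrist"); save(c,"w3.png",(130,30,430,255),2.6); tops(cloud(c),B)
c=camera("top"); tops(cloud(c),B,("jar",.44,-.04,.04,.07,.09),("pot",.44,.05,.045,.049,.062))
E
```

```text
time: 19.32
ee_pos: [0.4729, -0.2504, 0.1972]
eef_rot: [0.132, 0.991, 0.0, -0.0]
ft_force: [0.5, -0.2, 0.0]
width: 0.0866
grip_force: 0.0
t19.32 [ 0.4729 -0.2504  0.1972] yaw 74.8 w 0.0866 g 0.0 F [ 0.5 -0.2  0. ]
[-0.42  0.2   0.94  1.77 -0.17  1.25  1.86]
bar 1608 [ 0.5332 -0.2568  0.0298] rect [ 0.5352 -0.2577] [0.0719 0.0326] 72.9 z5-95 [0.0248 0.0319]
bar 104 [ 0.5426 -0.2596  0.0304] rect [ 0.5395 -0.2531] [0.0621 0.0322] 73.1 z5-95 [0.0257 0.0345]
jar 288 [ 0.442  -0.0379  0.078 ] rect [ 0.4412 -0.0386] [0.0453 0.0417] 44.9 z5-95 [0.0753 0.0808]
pot 424 [0.4392 0.0499 0.0549] rect [0.4396 0.0504] [0.0561 0.0532] 89.2 z5-95 [0.0516 0.058 ]
```

View pics/w3.png

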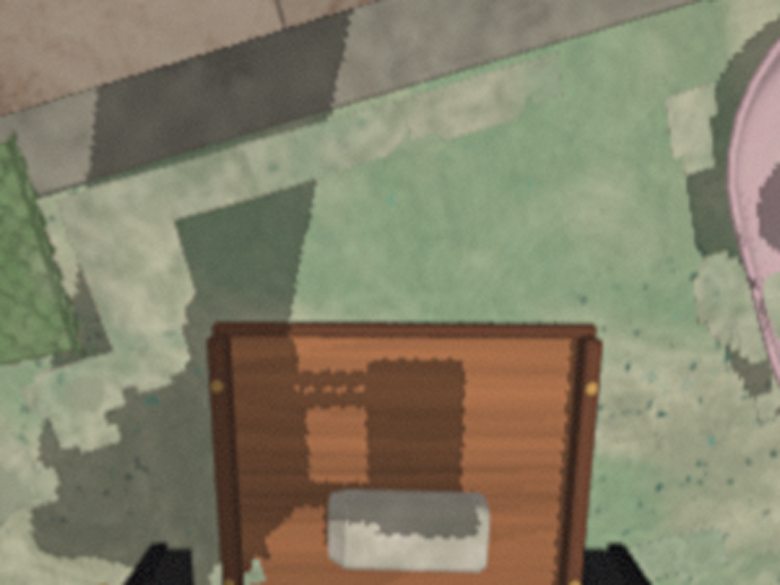

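The bar (330–490, 490–570) lies alone in the rack, with its small bevel at the left (world −y) end. The tray check gives jar (0.441,−0.038) and pot (0.440,0.050), both at the right heights. Now the lengthwise grip.

```bash
python3 - <<'E'
from h import *
plan((.537,-.2565,.12,74.5),(.537,-.2565,.015,74.5))
E
```

```text
dp [-0.423, 0.072, 0.515] rot [0.0, -0.0, 0.0011] rows>=1.6
--
dp [-0.0, 0.0, 0.7] rot [0.0, -0.0, -0.0] rows>=1.7
--
```

```bash

python3 -m pendant '[{"dp":[-0.423,0.072,0.515],"rotation":[0,0,0.001],"jaw":1},{"dp":[-0.423,0.072,0.515],"rotation":[0,0,0.001],"jaw":1},{"dp":[-0.423,0.072,0.515],"rotation":[0,0,0.001],"jaw":1},{"dp":[-0.423,0.072,0.515],"rotation":[0,0,0.001],"jaw":1},{"dp":[-0.423,0.072,0.515],"rotation":[0,0,0.001],"jaw":1}]'
python3 -m pendant '[{"dp":[0,0,0.2],"rotation":[0,0,0],"jaw":1},{"dp":[0,0,0.4],"rotation":[0,0,0],"jaw":1},{"dp":[0,0,0.55],"rotation":[0,0,0],"jaw":1},{"dp":[0,0,0.65],"rotation":[0,0,0],"jaw":1},{"dp":[0,0,0.7],"rotation":[0,0,0],"jaw":1},{"dp":[0,0,0.7],"rotation":[0,0,0],"jaw":1}]'
python3 -m pendant '[{"dp":[0,0,0],"rotation":[0,0,0],"jaw":0.7},{"dp":[0,0,0],"rotation":[0,0,0],"jaw":0.7},{"dp":[0,0,0],"rotation":[0,0,0],"jaw":0.7},{"dp":[0,0,0],"rotation":[0,0,0],"jaw":0.7},{"dp":[0,0,0],"rotation":[0,0,0],"jaw":0.7}]' 20
python3 -m pendant '[{"dp":[0,0,-0.05],"rotation":[0,0,0],"jaw":0.7},{"dp":[0,0,-0.15],"rotation":[0,0,0],"jaw":0.7},{"dp":[0,0,-0.3],"rotation":[0,0,0],"jaw":0.7},{"dp":[0,0,-0.3],"rotation":[0,0,0],"jaw":0.7},{"dp":[0,0,-0.3],"rotation":[0,0,0],"jaw":0.7}]'
python3 - <<'E'
from h import *
st(); c=camera("scene"); save(c,"s4.png",(280,180,400,280),6)
E
```

```text
time: 20.05
ee_pos: [0.537, -0.2569, 0.1214]
eef_rot: [0.134, 0.991, 0.0, 0.001]
ft_force: [1.0, 0.7, 0.3]
width: 0.0868
grip_force: 0.0
time: 20.8
ee_pos: [0.5371, -0.2565, 0.0154]
eef_rot: [0.133, 0.991, 0.0, 0.0]
ft_force: [-0.4, 0.1, -0.1]
width: 0.087
grip_force: 0.0
time: 21.42
ee_pos: [0.5374, -0.2568, 0.0157]
eef_rot: [0.133, 0.991, -0.0, 0.001]
ft_force: [0.1, 0.1, 5.7]
width: 0.0716
grip_force: 20.0
time: 22.05
ee_pos: [0.5369, -0.256, 0.0597]
eef_rot: [0.133, 0.991, 0.0, -0.0]
ft_force: [-0.5, -0.2, -2.7]
width: 0.0715
grip_force: 20.0
t22.05 [ 0.5369 -0.256   0.0597] yaw 74.7 w 0.0715 g 20.0 F [-0.5 -0.2 -2.7]
```

View pics/s4.png

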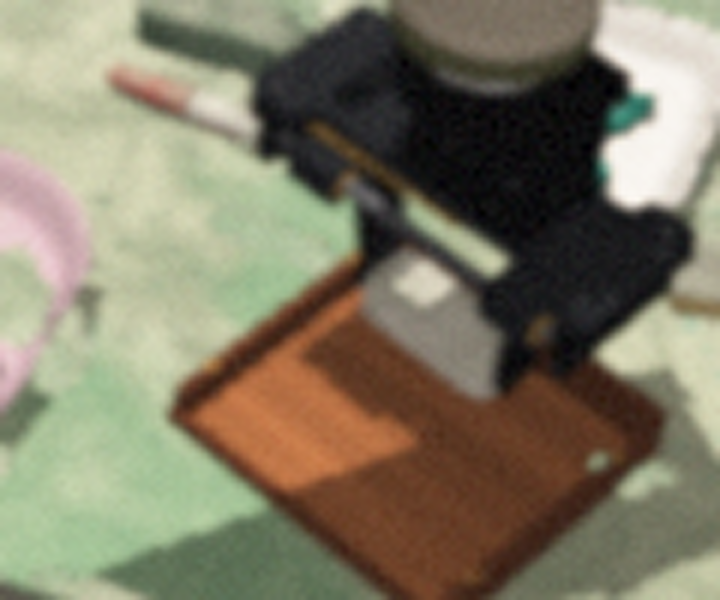

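The bar hangs level between the fingers at (430,320), 71.5 mm wide as expected. Carrying it to the cradle, keeping x low past the guard.

```bash
python3 - <<'E'
from h import *
plan((.537,-.2565,.18,74.5),(.42,-.1,.18,76),(.41,.1,.18,76),(.441,.248,.16,76),(.441,.248,.0185,76))
E
```

```text
dp [-0.002, -0.002, -0.804] rot [0.0001, -0.0002, 0.0006] rows>=1.9
--
dp [0.515, 0.398, -0.0] rot [-0.0, 0.0, -0.0021] rows>=1.6
dp [0.51, 0.405, -0.0] rot [-0.0, 0.0, -0.0021] rows>=1.6
--
dp [0.194, 0.639, -0.001] rot [-0.0, 0.0, 0.0] rows>=1.6
dp [0.194, 0.639, -0.001] rot [-0.0, 0.0, 0.0] rows>=1.6
--
dp [0.019, 0.504, 0.067] rot [-0.0, 0.0, 0.0] rows>=1.2
dp [0.019, 0.504, 0.067] rot [-0.0, 0.0, 0.0] rows>=1.2
--
dp [-0.0, -0.001, 0.943] rot [-0.0, 0.0, 0.0] rows>=2.3
--
```

```bash

python3 -m pendant '[{"dp":[0,0,-0.3],"rotation":[0,0,0],"jaw":0.7},{"dp":[0,0,-0.6],"rotation":[0,0,0],"jaw":0.7},{"dp":[0,0,-0.804],"rotation":[0,0,0],"jaw":0.7},{"dp":[0,0,-0.804],"rotation":[0,0,0],"jaw":0.7}]' >/dev/null
python3 -m pendant '[{"dp":[0.2,0.15,0],"rotation":[0,0,0],"jaw":0.7},{"dp":[0.4,0.3,0],"rotation":[0,0,-0.002],"jaw":0.7},{"dp":[0.7,0.55,0],"rotation":[0,0,-0.004],"jaw":0.7},{"dp":[0.95,0.74,0],"rotation":[0,0,-0.004],"jaw":0.7},{"dp":[1,0.8,0],"rotation":[0,0,-0.004],"jaw":0.7},{"dp":[1,0.8,0],"rotation":[0,0,-0.004],"jaw":0.7}]' 
python3 -m pendant '[{"dp":[0.1,0.25,0],"rotation":[0,0,0],"jaw":0.7},{"dp":[0.2,0.55,0],"rotation":[0,0,0],"jaw":0.7},{"dp":[0.3,0.85,0],"rotation":[0,0,0],"jaw":0.7},{"dp":[0.35,1,0],"rotation":[0,0,0],"jaw":0.7},{"dp":[0.35,1,0],"rotation":[0,0,0],"jaw":0.7}]'
python3 -m pendant '[{"dp":[0.05,0.25,0],"rotation":[0,0,0],"jaw":0.7},{"dp":[0.05,0.5,0],"rotation":[0,0,0],"jaw":0.7},{"dp":[0.05,0.75,0],"rotation":[0,0,0],"jaw":0.7},{"dp":[0.05,0.9,0],"rotation":[0,0,0],"jaw":0.7},{"dp":[0.05,0.9,0],"rotation":[0,0,0],"jaw":0.7}]'
python3 - <<'E'
from h import *
st(); plan((.441,.248,.14,76),(.441,.248,.0185,76))
c=camera("wrist"); np.savez("w5.npz",**c); save(c,"w5.png")
E
```

```text
time: 23.35
ee_pos: [0.4233, -0.0999, 0.1797]
eef_rot: [0.119, 0.993, 0.0, -0.001]
ft_force: [0.7, 0.0, -1.5]
width: 0.0714
grip_force: 20.0
time: 23.98
ee_pos: [0.409, 0.0577, 0.1797]
eef_rot: [0.12, 0.993, -0.001, -0.001]
ft_force: [-0.3, 0.1, -2.3]
width: 0.0719
grip_force: 20.0
time: 24.6
ee_pos: [0.4345, 0.19, 0.18]
eef_rot: [0.12, 0.993, -0.001, -0.0]
ft_force: [0.1, -0.8, -2.3]
width: 0.0716
grip_force: 20.0
t24.60 [0.4345 0.19   0.18  ] yaw 76.2 w 0.0716 g 20.0 F [ 0.1 -0.8 -2.3]
dp [0.05, 0.386, 0.266] rot [-0.0003, -0.0, 0.0005] rows>=1.1
--
dp [0.0, 0.0, 0.81] rot [0.0, -0.0, -0.0] rows>=1.9
--
```

View pics/w5.png

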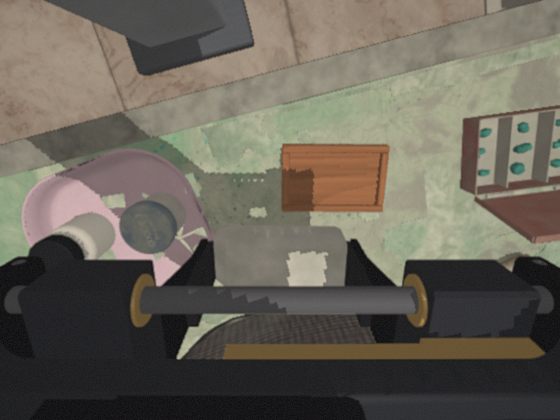

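The wrist view shows the cradle with corners (283,145), (388,146), (384,212), (283,212), the bar held straight, and the pot and jar standing on the tray.

```bash
python3 - <<'E'
from h import *
c=dict(np.load("w5.npz"))
K=np.array([pt(c,u,v,.014)[:2] for u,v in((283,145),(388,146),(384,212),(283,212))]); print(K.mean(0).round(4),cv2.minAreaRect(K.astype(np.float32)))
E
python3 -m pendant '[{"dp":[0.05,0.2,0.13],"rotation":[0,0,0],"jaw":0.7},{"dp":[0.05,0.386,0.266],"rotation":[0,0,0],"jaw":0.7},{"dp":[0.05,0.386,0.266],"rotation":[0,0,0],"jaw":0.7},{"dp":[0.05,0.386,0.266],"rotation":[0,0,0],"jaw":0.7}]'
```

```text
[0.443  0.2508] ((0.4429408311843872, 0.25162655115127563), (0.11454160511493683, 0.07500574737787247), 76.22898864746094)
time: 25.15
ee_pos: [0.4411, 0.2462, 0.141]
eef_rot: [0.122, 0.993, -0.0, 0.0]
ft_force: [-0.6, 0.0, -2.0]
width: 0.0713
grip_force: 20.0
```

```bash

python3 -m pendant '[{"dp":[0,0.02,0.25],"rotation":[0,0,0],"jaw":0.7},{"dp":[0,0.02,0.5],"rotation":[0,0,0],"jaw":0.7},{"dp":[0,0.02,0.65],"rotation":[0,0,0],"jaw":0.7},{"dp":[0,0.02,0.73],"rotation":[0,0,0],"jaw":0.7},{"dp":[0,0.02,0.78],"rotation":[0,0,0],"jaw":0.7},{"dp":[0,0.02,0.815],"rotation":[0,0,0],"jaw":0.7},{"dp":[0,0.02,0.815],"rotation":[0,0,0],"jaw":0.7},{"dp":[0,0.02,0.815],"rotation":[0,0,0],"jaw":0.7}]'
python3 -m pendant '[{"dp":[0,0,0],"rotation":[0,0,0],"jaw":0.9},{"dp":[0,0,0],"rotation":[0,0,0],"jaw":1},{"dp":[0,0,0],"rotation":[0,0,0],"jaw":1},{"dp":[0,0,0],"rotation":[0,0,0],"jaw":1}]'
python3 -m pendant '[{"dp":[0,0,-0.2],"rotation":[0,0,0],"jaw":1},{"dp":[0,0,-0.5],"rotation":[0,0,0],"jaw":1},{"dp":[0,0,-0.95],"rotation":[0,0,0],"jaw":1},{"dp":[0,0,-0.95],"rotation":[0,0,0],"jaw":1},{"dp":[0,0,-0.95],"rotation":[0,0,0],"jaw":1}]'
python3 - <<'E'
from seen import *
st(); c=camera("top"); P=cloud(c)
tops(P,("bar",.444,.2495,.06,.024,.045),("jar",.44,-.04,.04,.07,.09),("pot",.44,.05,.045,.049,.062))
c=camera("scene"); save(c,"s6.png",(140,130,320,280),4)
E
```

```text
time: 26.15
ee_pos: [0.4417, 0.2512, 0.0191]
eef_rot: [0.121, 0.993, 0.0, 0.0]
ft_force: [0.6, 0.3, -1.2]
width: 0.0719
grip_force: 20.0
time: 26.65
ee_pos: [0.4414, 0.251, 0.0186]
eef_rot: [0.121, 0.993, 0.0, 0.0]
ft_force: [0.3, 0.1, 0.5]
width: 0.0865
grip_force: 0.0
time: 27.28
ee_pos: [0.4413, 0.2511, 0.1611]
eef_rot: [0.121, 0.993, 0.0, 0.0]
ft_force: [0.2, -1.1, -1.0]
width: 0.0873
grip_force: 0.0
t27.27 [0.4413 0.2511 0.1611] yaw 76.1 w 0.0873 g 0.0 F [ 0.2 -1.1 -1. ]
bar 55 [0.4341 0.2206 0.0296] rect [0.4343 0.2207] [0.0099 0.0291] 77.2 z5-95 [0.0251 0.0341]
jar 285 [ 0.442  -0.0379  0.0779] rect [ 0.4412 -0.0386] [0.0451 0.0417] 44.6 z5-95 [0.0752 0.0807]
pot 424 [0.4392 0.0499 0.055 ] rect [0.4396 0.0502] [0.056  0.0532] 89.5 z5-95 [0.0518 0.0582]
```

View pics/s6.png

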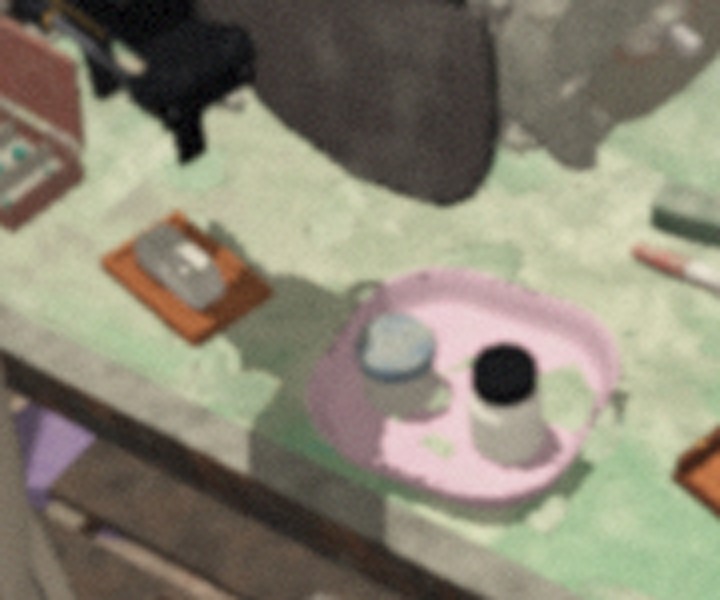

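The bar lies flat in the cradle at (180,265); the pot (397,350) and jar (507,400) stand on the tray. Next the pot goes back.

```bash
python3 - <<'E'
from h import *
plan((.4393,.05,.16,85),(.4393,.05,.037,85),(.4393,.05,.18,85),(.481,-.277,.18,-15),(.481,-.277,.0405,-15))
E
```

```text
dp [-0.156, -0.65, 0.0] rot [-0.0001, -0.0001, -0.0123] rows>=1.6
dp [-0.105, -0.66, -0.0] rot [-0.0001, -0.0001, -0.0123] rows>=1.6
--
dp [0.0, 0.0, 0.82] rot [-0.0, -0.0, -0.0] rows>=2.0
--
dp [0.0, -0.0, -0.954] rot [-0.0, -0.0, -0.0] rows>=2.3
--
dp [-0.156, -0.716, 0.0] rot [-0.0, 0.0, 0.0926] rows>=3.1
dp [-0.523, -0.513, 0.0] rot [-0.0, 0.0, 0.0926] rows>=3.1
dp [-0.719, -0.141, 0.0] rot [-0.0, 0.0, 0.0926] rows>=3.1
--
dp [0.001, 0.001, 0.931] rot [-0.0, 0.0, -0.0] rows>=2.2
--
```

```bash

python3 -m pendant '[{"dp":[-0.156,-0.65,0],"rotation":[0,0,-0.0123],"jaw":1},{"dp":[-0.156,-0.65,0],"rotation":[0,0,-0.0123],"jaw":1},{"dp":[-0.156,-0.65,0],"rotation":[0,0,-0.0123],"jaw":1}]' >/dev/null
python3 -m pendant '[{"dp":[-0.105,-0.66,0],"rotation":[0,0,-0.0123],"jaw":1},{"dp":[-0.105,-0.66,0],"rotation":[0,0,-0.0123],"jaw":1},{"dp":[-0.105,-0.66,0],"rotation":[0,0,-0.0123],"jaw":1},{"dp":[-0.105,-0.66,0],"rotation":[0,0,-0.0123],"jaw":1}]'
python3 -m pendant '[{"dp":[0,0,0.3],"rotation":[0,0,0],"jaw":1},{"dp":[0,0,0.6],"rotation":[0,0,0],"jaw":1},{"dp":[0,0,0.82],"rotation":[0,0,0],"jaw":1},{"dp":[0,0,0.82],"rotation":[0,0,0],"jaw":1},{"dp":[0,0,0.82],"rotation":[0,0,0],"jaw":1}]'
python3 -m pendant '[{"dp":[0,0,0],"rotation":[0,0,0],"jaw":0.5},{"dp":[0,0,0],"rotation":[0,0,0],"jaw":0.5},{"dp":[0,0,0],"rotation":[0,0,0],"jaw":0.45},{"dp":[0,0,0],"rotation":[0,0,0],"jaw":0.45},{"dp":[0,0,0],"rotation":[0,0,0],"jaw":0.45},{"dp":[0,0,0],"rotation":[0,0,0],"jaw":0.45}]' 12
python3 -m pendant '[{"dp":[0,0,-0.1],"rotation":[0,0,0],"jaw":0.45},{"dp":[0,0,-0.4],"rotation":[0,0,0],"jaw":0.45},{"dp":[0,0,-0.7],"rotation":[0,0,0],"jaw":0.45},{"dp":[0,0,-0.954],"rotation":[0,0,0],"jaw":0.45},{"dp":[0,0,-0.954],"rotation":[0,0,0],"jaw":0.45}]'
python3 - <<'E'
from seen import *
st(); c=camera("top"); tops(cloud(c),("bar",.444,.2495,.06,.024,.045))
E
```

```text
time: 28.25
ee_pos: [0.4398, 0.0516, 0.1605]
eef_rot: [0.043, 0.999, -0.0, -0.0]
ft_force: [0.5, 0.2, -0.9]
width: 0.0871
grip_force: 0.0
time: 28.88
ee_pos: [0.4406, 0.0512, 0.0389]
eef_rot: [0.043, 0.999, 0.0, 0.0]
ft_force: [0.2, 1.0, -0.3]
width: 0.087
grip_force: 0.0
time: 29.62
ee_pos: [0.4401, 0.0505, 0.0382]
eef_rot: [0.044, 0.999, 0.0, 0.0]
ft_force: [-1.5, -0.1, 5.1]
width: 0.0555
grip_force: 12.0
time: 30.25
ee_pos: [0.4416, 0.0506, 0.1843]
eef_rot: [0.044, 0.999, 0.002, 0.002]
ft_force: [0.2, 0.6, -2.3]
width: 0.0554
grip_force: 12.0
t30.25 [0.4416 0.0506 0.1843] yaw 85.0 w 0.0554 g 12.0 F [ 0.2  0.6 -2.3]
bar none
```

```bash

python3 -m pendant '[{"dp":[-0.05,-0.23,0],"rotation":[0,0,0.025],"jaw":0.45},{"dp":[-0.1,-0.46,0],"rotation":[0,0,0.05],"jaw":0.45},{"dp":[-0.156,-0.716,0],"rotation":[0,0,0.075],"jaw":0.45},{"dp":[-0.156,-0.716,0],"rotation":[0,0,0.0926],"jaw":0.45},{"dp":[-0.156,-0.716,0],"rotation":[0,0,0.0926],"jaw":0.45}]' >/dev/null
python3 -m pendant '[{"dp":[-0.17,-0.17,0],"rotation":[0,0,0.025],"jaw":0.45},{"dp":[-0.35,-0.34,0],"rotation":[0,0,0.05],"jaw":0.45},{"dp":[-0.523,-0.513,0],"rotation":[0,0,0.075],"jaw":0.45},{"dp":[-0.523,-0.513,0],"rotation":[0,0,0.0926],"jaw":0.45},{"dp":[-0.523,-0.513,0],"rotation":[0,0,0.0926],"jaw":0.45}]' >/dev/null
python3 -m pendant '[{"dp":[-0.24,-0.047,0],"rotation":[0,0,0.025],"jaw":0.45},{"dp":[-0.48,-0.094,0],"rotation":[0,0,0.05],"jaw":0.45},{"dp":[-0.719,-0.141,0],"rotation":[0,0,0.075],"jaw":0.45},{"dp":[-0.719,-0.141,0],"rotation":[0,0,0.0926],"jaw":0.45},{"dp":[-0.719,-0.141,0],"rotation":[0,0,0.0926],"jaw":0.45},{"dp":[-0.719,-0.141,0],"rotation":[0,0,0.0926],"jaw":0.45}]'
python3 - <<'E'
from seen import *
st(); plan((.4812,-.277,.0417,-15))
c=camera("top"); P=cloud(c); tops(P,("bar",.444,.2495,.06,.024,.045)); save(c,"t7.png",(95,150,395,280),2.6)
E
```

```text
time: 32.3
ee_pos: [0.4819, -0.2755, 0.1809]
eef_rot: [0.792, 0.611, 0.0, -0.0]
ft_force: [-1.1, 0.2, -0.5]
width: 0.0557
grip_force: 12.0
t32.30 [ 0.4819 -0.2755  0.1809] yaw -14.7 w 0.0557 g 12.0 F [-1.1  0.2 -0.5]
dp [-0.012, -0.001, 0.928] rot [-0.0001, -0.0001, 0.0009] rows>=2.2
--
bar 373 [0.4415 0.2504 0.033 ] rect [0.4416 0.2518] [0.073  0.0323] 75.9 z5-95 [0.0281 0.0369]
```

View pics/t7.png

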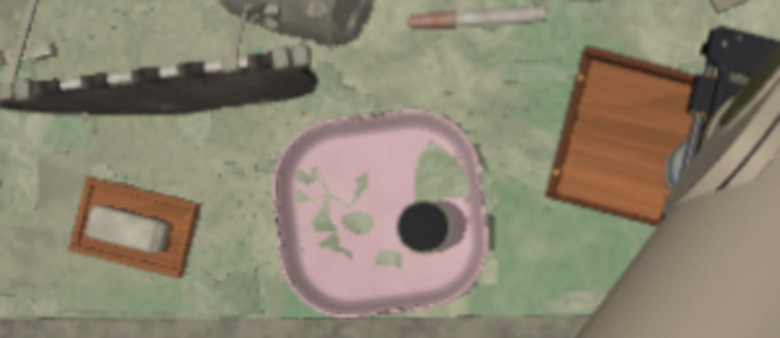

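The bar lies in the cradle at (125,228), about 3 mm off centre. I'll lower the pot into the rack.

```bash

python3 -m pendant '[{"dp":[-0.012,0,0.3],"rotation":[0,0,0],"jaw":0.45},{"dp":[-0.012,0,0.6],"rotation":[0,0,0],"jaw":0.45},{"dp":[-0.012,0,0.8],"rotation":[0,0,0],"jaw":0.45},{"dp":[-0.012,0,0.88],"rotation":[0,0,0],"jaw":0.45},{"dp":[-0.012,0,0.926],"rotation":[0,0,0],"jaw":0.45},{"dp":[-0.012,0,0.926],"rotation":[0,0,0],"jaw":0.45},{"dp":[-0.012,0,0.926],"rotation":[0,0,0],"jaw":0.45}]'
python3 -m pendant '[{"dp":[0,0,0],"rotation":[0,0,0],"jaw":0.7},{"dp":[0,0,0],"rotation":[0,0,0],"jaw":0.85},{"dp":[0,0,0],"rotation":[0,0,0],"jaw":1},{"dp":[0,0,0],"rotation":[0,0,0],"jaw":1},{"dp":[0,0,0],"rotation":[0,0,0],"jaw":1}]'
python3 -m pendant '[{"dp":[0,0,-0.3],"rotation":[0,0,0],"jaw":1},{"dp":[0,0,-0.6],"rotation":[0,0,0],"jaw":1},{"dp":[0,0,-0.95],"rotation":[0,0,0],"jaw":1},{"dp":[0,0,-0.95],"rotation":[0,0,0],"jaw":1}]'
python3 - <<'E'
from h import *
st(); plan((.441,-.0385,.18,-90),(.441,-.0385,.0398,-90),(.441,-.0385,.2,-90),(.499,-.215,.2,-15))
E
```

```text
time: 33.22
ee_pos: [0.4817, -0.2786, 0.0432]
eef_rot: [0.793, 0.609, 0.0, 0.001]
ft_force: [-0.3, -0.0, -1.1]
width: 0.0557
grip_force: 12.0
time: 33.85
ee_pos: [0.4811, -0.2784, 0.0422]
eef_rot: [0.793, 0.609, 0.0, -0.0]
ft_force: [1.0, -0.5, 0.4]
width: 0.086
grip_force: 0.0
time: 34.35
ee_pos: [0.4827, -0.2796, 0.1882]
eef_rot: [0.793, 0.609, 0.002, 0.002]
ft_force: [0.2, 0.1, -1.3]
width: 0.0868
grip_force: 0.0
t34.35 [ 0.4827 -0.2796  0.1882] yaw -15.0 w 0.0868 g 0.0 F [ 0.2  0.1 -1.3]
dp [0.74, -0.343, 0.026] rot [0.0004, -0.0003, 0.1041] rows>=3.5
dp [0.379, -0.722, 0.026] rot [0.0004, -0.0003, 0.1041] rows>=3.5
--
dp [0.0, 0.0, 0.934] rot [-0.0, -0.0, 0.0001] rows>=2.2
--
dp [0.0, -0.0, -0.534] rot [-0.0, -0.0, -0.0] rows>=1.3
dp [0.0, -0.0, -0.534] rot [-0.0, -0.0, -0.0] rows>=1.3
--
dp [0.194, 0.588, -0.0] rot [-0.0, -0.0, -0.1042] rows>=3.5
dp [-0.205, 0.584, -0.0] rot [-0.0, -0.0, -0.1042] rows>=3.5
--
```

```bash

python3 -m pendant '[{"dp":[0.74,-0.343,0.026],"rotation":[0,0,0.1041],"jaw":1},{"dp":[0.74,-0.343,0.026],"rotation":[0,0,0.1041],"jaw":1},{"dp":[0.74,-0.343,0.026],"rotation":[0,0,0.1041],"jaw":1},{"dp":[0.74,-0.343,0.026],"rotation":[0,0,0.1041],"jaw":1},{"dp":[0.74,-0.343,0.026],"rotation":[0,0,0.1041],"jaw":1}]' >/dev/null
python3 -m pendant '[{"dp":[0.379,-0.722,0.026],"rotation":[0,0,0.1041],"jaw":1},{"dp":[0.379,-0.722,0.026],"rotation":[0,0,0.1041],"jaw":1},{"dp":[0.379,-0.722,0.026],"rotation":[0,0,0.1041],"jaw":1},{"dp":[0.379,-0.722,0.026],"rotation":[0,0,0.1041],"jaw":1},{"dp":[0.379,-0.722,0.026],"rotation":[0,0,0.1041],"jaw":1},{"dp":[0.379,-0.722,0.026],"rotation":[0,0,0.1041],"jaw":1}]'
python3 - <<'E'
from seen import *
c=camera("top"); tops(cloud(c),("pot",.482,-.277,.045,.053,.066)); plan((.441,-.0385,.0398,-90))
E
```

```text
time: 35.72
ee_pos: [0.4392, -0.038, 0.1767]
eef_rot: [1.0, 0.002, -0.0, 0.0]
ft_force: [0.1, -1.1, -0.4]
width: 0.0872
grip_force: 0.0
pot 427 [ 0.4843 -0.2739  0.0579] rect [ 0.4843 -0.2746] [0.0561 0.0533] 88.6 z5-95 [0.055  0.0611]
dp [0.012, 0.003, 0.913] rot [0.0001, 0.0001, 0.0006] rows>=2.2
--
```

The pot is within 3 mm of its old spot. Now the jar.

```bash

python3 -m pendant '[{"dp":[0.012,0,0.3],"rotation":[0,0,0],"jaw":1},{"dp":[0.012,0,0.6],"rotation":[0,0,0],"jaw":1},{"dp":[0.012,0,0.913],"rotation":[0,0,0],"jaw":1},{"dp":[0.012,0,0.913],"rotation":[0,0,0],"jaw":1},{"dp":[0.012,0,0.913],"rotation":[0,0,0],"jaw":1}]'
python3 -m pendant '[{"dp":[0,0,0],"rotation":[0,0,0],"jaw":0.5},{"dp":[0,0,0],"rotation":[0,0,0],"jaw":0.5},{"dp":[0,0,0],"rotation":[0,0,0],"jaw":0.4},{"dp":[0,0,0],"rotation":[0,0,0],"jaw":0.4},{"dp":[0,0,0],"rotation":[0,0,0],"jaw":0.4},{"dp":[0,0,0],"rotation":[0,0,0],"jaw":0.4}]' 15
python3 -m pendant '[{"dp":[0,0,-0.1],"rotation":[0,0,0],"jaw":0.4},{"dp":[0,0,-0.4],"rotation":[0,0,0],"jaw":0.4},{"dp":[0,0,-0.7],"rotation":[0,0,0],"jaw":0.4},{"dp":[0,0,-0.95],"rotation":[0,0,0],"jaw":0.4},{"dp":[0,0,-0.95],"rotation":[0,0,0],"jaw":0.4}]'
python3 -m pendant '[{"dp":[0.06,0.19,0],"rotation":[0,0,-0.028],"jaw":0.4},{"dp":[0.12,0.38,0],"rotation":[0,0,-0.055],"jaw":0.4},{"dp":[0.17,0.5,0],"rotation":[0,0,-0.08],"jaw":0.4},{"dp":[0.194,0.588,0],"rotation":[0,0,-0.1042],"jaw":0.4},{"dp":[0.194,0.588,0],"rotation":[0,0,-0.1042],"jaw":0.4},{"dp":[0.194,0.588,0],"rotation":[0,0,-0.1042],"jaw":0.4}]' >/dev/null
python3 -m pendant '[{"dp":[-0.06,0.19,0],"rotation":[0,0,-0.028],"jaw":0.4},{"dp":[-0.13,0.38,0],"rotation":[0,0,-0.055],"jaw":0.4},{"dp":[-0.18,0.5,0],"rotation":[0,0,-0.08],"jaw":0.4},{"dp":[-0.205,0.584,0],"rotation":[0,0,-0.1042],"jaw":0.4},{"dp":[-0.205,0.584,0],"rotation":[0,0,-0.1042],"jaw":0.4},{"dp":[-0.205,0.584,0],"rotation":[0,0,-0.1042],"jaw":0.4},{"dp":[-0.205,0.584,0],"rotation":[0,0,-0.1042],"jaw":0.4}]'
python3 - <<'E'
from seen import *
plan((.4988,-.2135,.043,-15))
c=camera("wrist"); np.savez("w8.npz",**c); save(c,"w8.png"); tops(cloud(c),("pot",.482,-.277,.045,.053,.064))
E
```

```text
time: 36.4
ee_pos: [0.442, -0.0378, 0.0415]
eef_rot: [1.0, 0.001, 0.001, 0.0]
ft_force: [0.5, -0.3, 0.2]
width: 0.087
grip_force: 0.0
time: 37.15
ee_pos: [0.4413, -0.0374, 0.0401]
eef_rot: [1.0, 0.0, 0.0, -0.0]
ft_force: [-0.6, -0.4, 5.5]
width: 0.051
grip_force: 15.0
time: 37.78
ee_pos: [0.4424, -0.0368, 0.1844]
eef_rot: [1.0, 0.001, 0.002, -0.002]
ft_force: [0.8, -0.5, -2.2]
width: 0.0508
grip_force: 15.0
time: 39.4
ee_pos: [0.4993, -0.2126, 0.1823]
eef_rot: [0.793, 0.609, 0.0, -0.0]
ft_force: [-0.2, -0.4, -1.6]
width: 0.051
grip_force: 15.0
dp [-0.007, -0.002, 0.929] rot [-0.0, -0.0001, 0.0] rows>=2.2
--
pot none
```

View pics/w8.png

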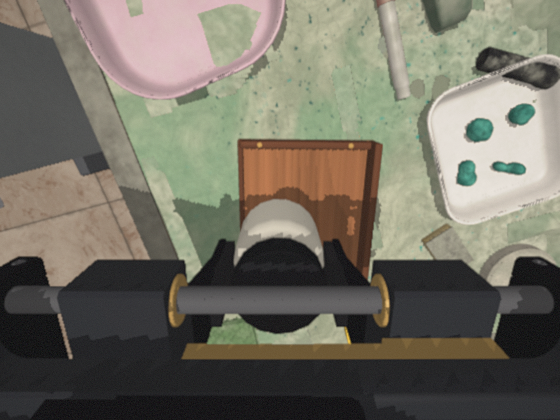

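The jar hangs upright in the fingers above the rack at (280,240), and its place below is clear. Lowering it.

```bash

python3 -m pendant '[{"dp":[-0.004,0,0.3],"rotation":[0,0,0],"jaw":0.4},{"dp":[-0.007,0,0.6],"rotation":[0,0,0],"jaw":0.4},{"dp":[-0.007,0,0.8],"rotation":[0,0,0],"jaw":0.4},{"dp":[-0.007,0,0.88],"rotation":[0,0,0],"jaw":0.4},{"dp":[-0.007,0,0.926],"rotation":[0,0,0],"jaw":0.4},{"dp":[-0.007,0,0.926],"rotation":[0,0,0],"jaw":0.4},{"dp":[-0.007,0,0.926],"rotation":[0,0,0],"jaw":0.4}]'
python3 -m pendant '[{"dp":[0,0,0],"rotation":[0,0,0],"jaw":0.7},{"dp":[0,0,0],"rotation":[0,0,0],"jaw":0.85},{"dp":[0,0,0],"rotation":[0,0,0],"jaw":1},{"dp":[0,0,0],"rotation":[0,0,0],"jaw":1},{"dp":[0,0,0],"rotation":[0,0,0],"jaw":1}]'
python3 -m pendant '[{"dp":[0,0,-0.3],"rotation":[0,0,0],"jaw":1},{"dp":[0,0,-0.6],"rotation":[0,0,0],"jaw":1},{"dp":[0,0,-0.95],"rotation":[0,0,0],"jaw":1},{"dp":[0,0,-0.95],"rotation":[0,0,0],"jaw":1}]'
python3 -m pendant '[{"dp":[0.3,-0.2,-0.2],"rotation":[0,0,0.03],"jaw":1},{"dp":[0.6,-0.4,-0.2],"rotation":[0,0,0.05],"jaw":1},{"dp":[0.9,-0.5,-0.2],"rotation":[0,0,0.08],"jaw":1},{"dp":[0.9,-0.5,-0.2],"rotation":[0,0,0.1],"jaw":1},{"dp":[0.9,-0.5,-0.2],"rotation":[0,0,0.1],"jaw":1}]'
python3 -m pendant '[{"dp":[0.3,-0.4,0],"rotation":[0,0,0],"jaw":1},{"dp":[0.3,-0.8,0],"rotation":[0,0,0],"jaw":1},{"dp":[0.3,-0.8,0],"rotation":[0,0,0],"jaw":1},{"dp":[0.3,-0.8,0],"rotation":[0,0,0],"jaw":1},{"dp":[0.3,-0.8,0],"rotation":[0,0,0],"jaw":1}]'
python3 - <<'E'
from seen import *
st(); c=camera("top"); tops(cloud(c),("pot",.482,-.277,.045,.053,.066),("jar",.5,-.214,.045,.072,.1),("bar",.4416,.2515,.06,.024,.045))
c=camera("scene"); save(c,"s9.png",(140,130,420,310),2.8)
E
```

```text
time: 40.33
ee_pos: [0.4996, -0.2148, 0.0444]
eef_rot: [0.793, 0.609, 0.001, 0.0]
ft_force: [-0.5, -0.2, -1.1]
width: 0.0509
grip_force: 15.0
time: 40.95
ee_pos: [0.499, -0.2147, 0.0435]
eef_rot: [0.793, 0.609, -0.0, -0.0]
ft_force: [0.5, -0.4, 0.0]
width: 0.0856
grip_force: 0.0
time: 41.45
ee_pos: [0.5007, -0.2157, 0.1895]
eef_rot: [0.793, 0.609, 0.002, 0.002]
ft_force: [0.3, 0.8, -0.2]
width: 0.0869
grip_force: 0.0
time: 42.08
ee_pos: [0.4607, -0.062, 0.2155]
eef_rot: [0.942, 0.334, -0.0, -0.001]
ft_force: [0.5, -1.0, -0.4]
width: 0.0873
grip_force: 0.0
time: 42.7
ee_pos: [0.4211, 0.0553, 0.2159]
eef_rot: [0.943, 0.333, -0.0, 0.0]
ft_force: [0.6, -0.5, 0.4]
width: 0.087
grip_force: 0.0
t42.70 [0.4211 0.0553 0.2159] yaw -51.1 w 0.0870 g 0.0 F [ 0.6 -0.5  0.4]
pot 425 [ 0.4841 -0.274   0.0578] rect [ 0.4842 -0.274 ] [0.055  0.0547] 26.5 z5-95 [0.0547 0.0608]
jar 302 [ 0.5008 -0.213   0.081 ] rect [ 0.501  -0.2133] [0.0435 0.0452] 44.3 z5-95 [0.0778 0.084 ]
bar none
```

View pics/s9.png

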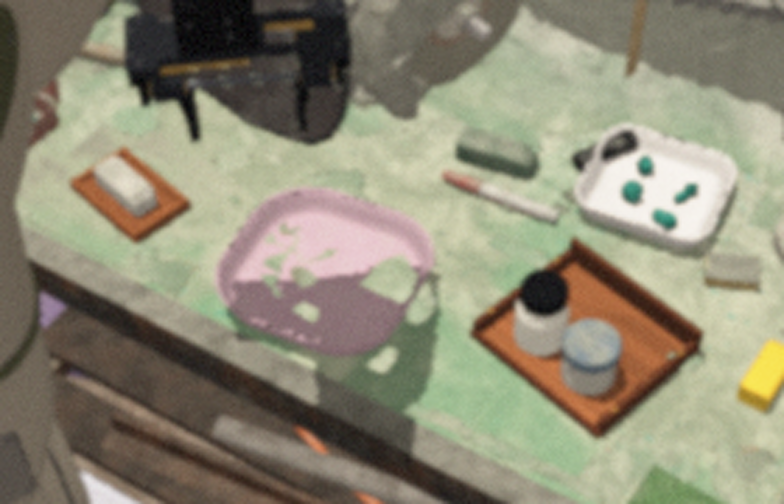

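The jar (542,315) and pot (590,358) stand back in the rack, each within 3 mm of its start. The bar lies in the cradle at (125,185), and the gripper is clear. Handing in.

```bash
python3 -c "
from bench import r
print(r.close_job())"
```

```text
the job is handed in; nothing more can be done
None
```

I handed in the job with the white bar flat in the cradle about 3 mm off centre, and the pot and jar standing upright back in the rack, each about 3 mm from where it started. The system did not report a verdict.

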